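# Find the hidden sample bottle by touch and weigh it

### The arm

A 7-joint arm with a two-finger parallel gripper is mounted at the origin on a cart in front of the work surface, level with it; the furniture and walls round the work are solid. World frame = base frame: x ahead of the robot, y to its left, z up, the work surface at z = 0. Lengths are in m, angles in rad, forces in N, time in s.
With the tool pointing down it reaches from about 0.425 to 0.925 m from the base axis. Payload 6.8 kg.
Tool frame: the origin (TCP) lies on the centre line of the jaws, within the pads' length; the fingertips stand 8 mm ahead of it and the grasp point (between the pads) lies 11 mm behind it (r.finger_overhang is the distance from the TCP to the fingertips, in m); x points along the fingers, z is the direction in which the jaws open and shut, and the axes are right-handed (so a half turn about x gives the same grasp; the last joint's range is limited). The gripper opens to 85 mm and grips with 20 to 120 N. Pads are 22 mm wide; open, the fingers measure 114 mm over their backs; the gripper's body (76 mm by 85 mm) begins 54 mm behind the grasp point. The pads swing forward as they close: fully open they stand 13 mm farther back than shut.
Start: joints at [-1.21, 0.477, 0.022, 1.555, -0.011, 1.109, -0.083], TCP at [0.305, 0.602, 0.239] pointing down, gripper open.
Joint ranges: [-2.96, 2.96], [-0.34, 2.1], [-1.41, 1.46], [0.24, 2.44], [-1.37, 4.51], [0.17, 1.92], [-2.96, 2.96]. Speed limits (rad/s): [2.39, 2.39, 3.14, 3.14, 3.14, 3.14, 3.14].

### API

Orientations are given as a rotation vector (axis times angle).
In Python, from bench import r gives the robot as it stands. The module is installed in compiled form; this text tells all that it offers.
- The arm moves only by the tool play_rows, never from a script. Its argument "plan" is a list of rows, each a list of 5 numbers: the opening, from -1 (shut) to 1 (fully open), then the shift along the world's x, y, z in m, then the turn about the world's z in rad. A call has 1 to 10 rows; each row is the pose to reach, as a shift and turn from the pose commanded when the call began; what a row does not reach only later rows make up. A row lasts 1/10 s, in which the tool goes at most 50 mm and 8.59 degrees, less where a joint would pass 70% of its speed; a pose out of reach is approached as far as the arm can. A call with a gripper value outside its range is refused whole. The fingers move at their own pace and stop on an object; "force" is the grip in N (left out, the last holds). Time passes only in rows, so rows that repeat a pose let the fingers close. It gives the time, the measured TCP pose, the force and the opening at its end, in the units of the state.
- r.get_obs(): the state, without advancing time (a new reading comes with each control period).
- r.grab_frame(name): name is "side" or "top"; returns a dict with "pixels" (480x640x3 uint8, blue, green, red), "z_map" (480x640 float32, m along the optical axis (not along the pixel's ray), 0 where there is no reading), "vfov" (degrees; the focal length in pixels is half the picture's height over the tangent of half this angle, whatever the lens; pixels are square), "cx", "cy" (the principal point, pixels), "D" ([k1, k2, p1, p2, k3] as OpenCV has them; the pictures are not rectified), "R" (3x3) and "t" (3): a world point X has camera coordinates R X + t. Camera axes: x right, y down, z forward; pixel columns grow to the right and rows downward; lengths in m; the calibration is good to about 2 mm. A picture is of the moment at which its call begins.
- r.hand_in(): hands the job in, once; it reports no verdict.
Trained networks look in a picture, given as the dict that the camera call returned (one of the last four; its "shot" number tells which), for a name from the list of things; names that differ only in an ending like _2 or _b are one class to them, and where a whole thing is asked for, a point or a joint stands for the part that bears it (a point fixed in the world has none). Each returns a list of dicts, best first, with "conf" (0 to 1); they miss things now and then, are a little off and sometimes report something else, mostly with a low value. They report only what shows in the picture. A call takes as long as a camera call.
- r.outline_of(picture, label): "mask" (480x640 bool, what is visible of it) and "bbox" ([left, top, right, bottom] as shares, 0 to 1, of the picture: columns of its width, rows of its height, round what is visible of it).
- r.pinpoint(picture, label): "position" ([column, row] as shares, 0 to 1, of the picture: columns of its width, rows of its height: a listed point, or the origin of a listed thing).
The state is a dict: "clock": time; "joints": joint angles; "qvel": joint speeds; "tau": joint torques, N m; "tcp_pos": TCP position; "orientation": TCP orientation; "contact_force": force on the tool from outside, world axes, zero at the start; "moment": the same for the moment, N m; "grip_width": finger opening in m.
Only numpy, scipy, OpenCV 4.12 (cv2) and the standard library are available. Lean on these libraries where they do the work, as an engineer would, in place of code of your own. Each camera call takes 0.05 s, during which the arm holds its last target.

### The job

Somewhere in the light-tight box on the bench, hidden under its sliding lid, stands a small bottle of light-sensitive sample. Reach in through the port of the lid, pushing the lid along as you go, feel gently for the bottle, lift it out and set it down gently on the pan of the small scale. Do not disturb the cup, the timer or the measuring cup standing nearby.

Things in the scene. Friction and masses are not known exactly. Their poses are not given: they have to be found in the camera images.
- dark_box: Fixed opaque grey box, long side along its own y, 152 mm (x) by 246 mm (y) outside, its sliding lid's underside 93 mm above the bench. Inside it is 130 mm (x) by 234 mm (y). Origin: centre of its underside, on the bench.
- box_floor (a point): Centre of the box's inner floor, 13 mm above the bench. A screw-cap bottle, 38 mm across, 75 mm tall, narrower at the cap, 0.13 to 0.2 kg, stands upright on this floor. Its place is not reported: its axis lies between y = +5 and +94 mm and within 10 mm of x = 0 in the box's frame. Nothing else is inside. Light taps from above do not tip it.
- floor (a joint): How far the cushioned inner floor of the box is pushed down, m: 0 with nothing pressing but the bottle, at most 0.012. It is sprung: it starts to give at 1 to 3 N and takes about 2 N more per mm, whether it or the bottle on it is pressed.
- lid (a joint): Slide of the lid, m: 0 = parked (port at the box's -y end), grows as it slides to the box's +y, up to 0.160. Friction about 1.2 N; it stays where left. Its solid ends cover the rest of the box in every position: the only way in is the port. At value q the port centre is at y = -80 mm + q in the box's frame.
- port (a point): Centre of the hand port in the lid, moving with it, at the top of its black collar, 109 mm above the bench. The opening is 124 mm (box x) by 74 mm (box y); the collar stands from 93 to 109 mm above the bench (111 mm at the front and back). Fingers in it push the lid along. It must be above all of the bottle to lift it out.
- pan_top (a point): Centre of the upper face of the round steel pan (84 mm in diameter, flat) of the small white bench scale, 49 mm above the bench when empty. The scale's housing is fixed, 150 by 130 mm and 34 mm high.
- pan (a joint): Downward travel of the scale pan, m: 0 empty, 0.008 fully down. It is sprung: the bottle alone presses it down by 6 to 8 mm, any of the other loose things by less than 2 mm.
- sample_cup: Bystander: clear round sample cup with a screw lid, 62 mm in diameter, 69 mm tall, standing behind the scale. Origin: centre of its underside.
- timer_box: Bystander: small white timer, 20 x 62 x 56 mm, standing behind the scale. Origin: centre of its underside.
- measuring_cup: Bystander: clear measuring cup, 98 mm in diameter, 112 mm tall, standing behind the box. Origin: centre of its underside.

How it is judged:
By the outcome, as a careful person would: the job done as asked, in the order asked, and still so for the second after the job is handed in, with the robot touching nothing.
It also fails if it takes over 72 s, if anything falls off the work surface, if the arm or the gripper's body presses on something with over 40 N, if the wrist force passes 120 N, or if a joint passes its speed limit or range.

## Working session

There is one attempt and no reset: what is moved stays moved. The work goes in short steps, Python scripts to look and compute and a tool call to move; the robot and the scene stay as the last step left them, time stands still between calls to the robot, and variables do not carry over. Pictures are saved under pics/ and viewed, and the job is handed in when it is done.

Besides the shell and the picture viewer there is one more tool, called after "Call:" as name(argument=value, ...) on one line, values as JSON. play_rows: Moves the arm, as the interface text tells. Its arguments: {"type":"object","properties":{"plan":{"type":"array","items":{"type":"array","items":{"type":"number"}}},"force":{"type":"number"}},"required":["plan"]}

```bash
mkdir -p pics
cat > h.py <<'E'
import numpy as np, cv2
from bench import r
def K(p):
    f=240/np.tan(np.radians(p["vfov"])/2)
    return np.array([[f,0,p["cx"]],[0,f,p["cy"]],[0,0,1.]])
def ray(p,uv):
    n=cv2.undistortPoints(np.array(uv,float).reshape(-1,1,2),K(p),np.array(p["D"],float)).reshape(-1,2)
    d=np.c_[n,np.ones(len(n))]
    R=np.array(p["R"]);t=np.array(p["t"])
    return -R.T@t, d@R
def at_z(p,uv,z):
    c,d=ray(p,uv); return c+d*((z-c[2])/d[:,2])[:,None]
def depthpts(p,mask):
    v,u=np.nonzero(mask&(p["z_map"]>0)); 
    n=cv2.undistortPoints(np.c_[u,v].astype(float).reshape(-1,1,2),K(p),np.array(p["D"],float)).reshape(-1,2)
    z=p["z_map"][v,u]; X=np.c_[n*z[:,None],z]
    return (X-np.array(p["t"]))@np.array(p["R"])
def proj(p,X):
    R=np.array(p["R"]);t=np.array(p["t"])
    return cv2.projectPoints(np.array(X,float).reshape(-1,3),cv2.Rodrigues(R)[0],t,K(p),np.array(p["D"],float))[0].reshape(-1,2)
E
python3 - <<'E'
from h import *
o=r.get_obs(); print({k:np.round(v,3) for k,v in o.items()}, r.finger_overhang)
for n in ("top","side"):
    p=r.grab_frame(n); cv2.imwrite(f"pics/{n}0.png",p["pixels"])
    c,_=ray(p,[[320,240]]); print(n,"cam",c, p["vfov"])
    for l in ("port","box_floor","pan_top"):
        for d in r.pinpoint(p,l)[:2]:
            uv=np.array(d["position"])*[640,480]
            print(l,d["conf"],uv,at_z(p,uv,{"port":.109,"box_floor":.013,"pan_top":.049}[l])[0])
    for l in ("dark_box","pan_top","sample_cup","timer_box","measuring_cup","lid"):
        for d in r.outline_of(p,l)[:1]:
            X=depthpts(p,d["mask"]); 
            print(l,round(d["conf"],2),np.round(np.array(d["bbox"])*[640,480,640,480]),np.round(np.percentile(X,[2,50,98],axis=0),3).tolist() if len(X) else None)
    for l in ("dark_box","sample_cup","timer_box","measuring_cup"):
        for d in r.pinpoint(p,l)[:1]:
            uv=np.array(d["position"])*[640,480]; print(l,d["conf"],uv,at_z(p,uv,0)[0])
E
```

```text
{'clock': np.float64(0.0), 'joints': array([-1.21 ,  0.478,  0.022,  1.556, -0.011,  1.109, -0.083]), 'qvel': array([-0.   ,  0.001, -0.   ,  0.   ,  0.001, -0.002,  0.001]), 'tau': array([ 1.0000e-03, -5.9647e+01,  1.6080e+00, -2.8119e+01,  1.3000e-02,
        9.0000e-03, -0.0000e+00]), 'tcp_pos': array([0.305, 0.602, 0.238]), 'orientation': array([-0.858,  1.397,  0.857]), 'contact_force': array([-0.285,  0.085, -0.272]), 'moment': array([-0.03 , -0.017,  0.014]), 'grip_width': np.float64(0.085)} 0.008
top cam [0.38624708 0.16139151 1.18238843] 46.53595401471953
port 0.42 [258.496 215.712] [0.62603432 0.31952285 0.109     ]
pan_top 0.82 [206.784 292.224] [0.47753873 0.42567895 0.049     ]
pan_top 0.34 [258.688 214.512] [0.64201093 0.32809018 0.049     ]
dark_box 0.62 [364. 233. 578. 315.] [[0.446, -0.289, 0.011], [0.521, -0.103, 0.1], [0.592, 0.101, 0.112]]
pan_top 0.92 [183. 272. 223. 313.] [[0.441, 0.397, 0.045], [0.478, 0.435, 0.05], [0.516, 0.473, 0.054]]
sample_cup 0.63 [243. 194. 270. 225.] [[0.625, 0.308, 0.008], [0.65, 0.333, 0.068], [0.681, 0.362, 0.073]]
timer_box 0.81 [1
[... 1061 characters left out ...]
mple_cup 0.86 [303. 202. 331. 239.] [[0.624, 0.302, -0.001], [0.646, 0.314, 0.046], [0.694, 0.398, 0.069]]
timer_box 0.91 [289. 186. 308. 214.] [[0.64, 0.418, 0.003], [0.648, 0.442, 0.039], [0.666, 0.474, 0.055]]
measuring_cup 0.72 [363. 225. 409. 294.] [[0.664, 0.057, 0.006], [0.7, 0.08, 0.077], [0.749, 0.146, 0.111]]
lid 0.69 [256. 254. 437. 430.] [[0.452, -0.297, 0.092], [0.519, -0.164, 0.098], [0.59, 0.09, 0.109]]
dark_box 0.98 [313.792 342.816] [ 0.51705072 -0.02407025  0.        ]
sample_cup 0.78 [320.384 234.288] [0.66249114 0.32183754 0.        ]
timer_box 0.71 [295.808 208.704] [0.64997441 0.45884924 0.        ]
measuring_cup 0.73 [384.896 283.392] [0.71514511 0.09504047 0.        ]
```

View pics/top0.png

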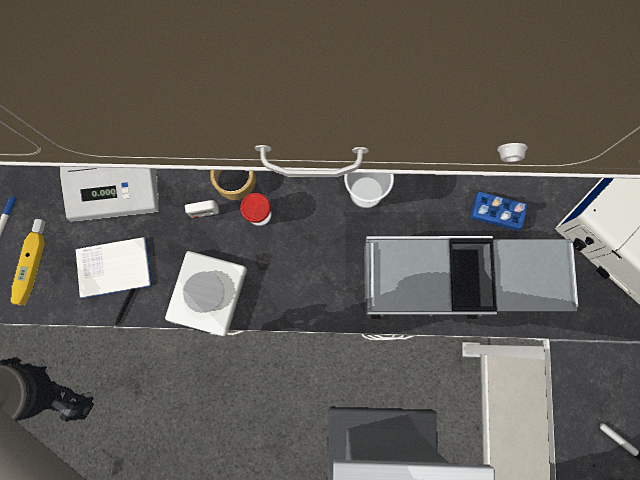

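View pics/side0.png

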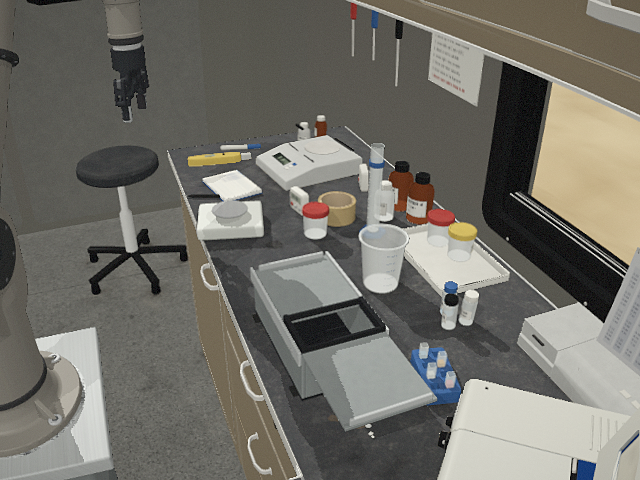

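The top view shows the port at about (472,275), the box at columns 365–495 with the lid overhanging to 578, and the pan at about (205,292). The side view agrees, with the port at (334,319) and the pan at (231,211). Next I'll refine the box pose and yaw and the tool axes.

Run:
```python
from h import *
from scipy.spatial.transform import Rotation as Ro
o=r.get_obs(); M=Ro.from_rotvec(o["orientation"]).as_matrix(); print(np.round(M,3))
A=[]
for n in ("top","side"):
    p=r.grab_frame(n)
    X=depthpts(p,np.ones((480,640),bool))
    s=X[(X[:,0]>.42)&(X[:,0]<.62)&(X[:,1]>-.32)&(X[:,1]<.13)]
    lid=s[(s[:,2]>.088)&(s[:,2]<.104)]; col=s[(s[:,2]>.105)&(s[:,2]<.118)]
    for nm,q in (("lid",lid),("col",col)):
        c,wh,a=cv2.minAreaRect(q[:,:2].astype(np.float32)); print(n,nm,len(q),np.round(c,4),np.round(wh,4),round(a,2),np.round(np.percentile(q[:,2],[5,50,95]),4), np.round(np.percentile(q[:,:2],[1,99],axis=0),4).tolist())
    # bench height
    b=X[(abs(X[:,2])<.02)&(X[:,0]>.45)&(X[:,0]<.6)&(X[:,1]>.15)&(X[:,1]<.3)]; print("bench z",np.median(b[:,2]))
    d=r.outline_of(p,"pan_top")[0]; Q=depthpts(p,d["mask"]); v,u=np.nonzero(d["mask"])
    print("pan",np.round((Q.max(0)+Q.min(0))/2,4),np.round(np.median(Q,0),4), at_z(p,[[u.mean(),v.mean()]],.049)[0])
    if n=="side":
        crop=p["pixels"][240:440,240:450]
    else: crop=p["pixels"][225:325,355:585]
    cv2.imwrite(f"pics/{n}_crop.png",cv2.resize(crop,None,fx=3,fy=3 if n=="top" else 2.9))
```

```text
[[ 0.    -0.892  0.452]
 [ 0.     0.452  0.892]
 [-1.     0.     0.   ]]
top lid 12075 [ 0.525  -0.1088] [0.1623 0.4328] 3.81 [0.0952 0.0998 0.103 ] [[0.4445, -0.2892], [0.5948, 0.1021]]
top col 1339 [ 0.5257 -0.1116] [0.1598 0.4268] 4.04 [0.1054 0.1098 0.1143] [[0.4453, -0.3154], [0.6154, 0.0979]]
bench z 0.000904482054766619
pan [0.4782 0.438  0.0449] [0.478  0.4352 0.0497] [0.4781426  0.43546306 0.049     ]
side lid 13092 [ 0.5212 -0.0983] [0.1536 0.4044] 1.81 [0.0951 0.0975 0.1011] [[0.4432, -0.2978], [0.5922, 0.0908]]
side col 1315 [ 0.5271 -0.1128] [0.1538 0.4237] 4.24 [0.1052 0.1073 0.1102] [[0.451, -0.2982], [0.5902, 0.0949]]
bench z -0.0010360529506112913
pan [0.4771 0.429  0.041 ] [0.4763 0.4274 0.0462] [0.47541709 0.42216197 0.049     ]
```

View pics/top_crop.png

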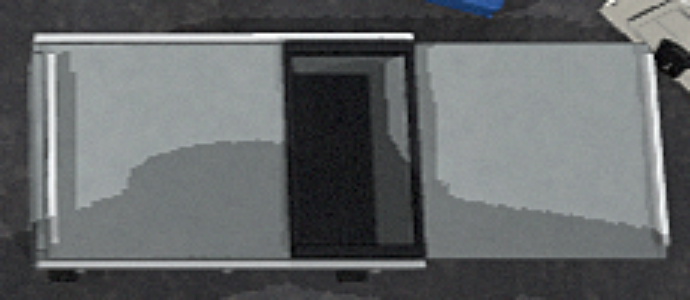

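Run:
```python
from h import *
p=r.grab_frame("top")
c=np.array([[287,42],[414,40],[425,257],[292,258]])/3.+[355,225]
print("collar",np.round(at_z(p,c,.110),4), at_z(p,c,.110).mean(0))
c=np.array([[35,36],[413,36],[37,265],[425,265]])/3.+[355,225]
print("rails",np.round(at_z(p,c,.105),4))
s=r.grab_frame("side")
cv2.imwrite("pics/side_crop.png",cv2.resize(s["pixels"][245:440,240:450],None,fx=3.6,fy=3,interpolation=cv2.INTER_CUBIC))
```

```text
collar [[ 0.5884 -0.0576  0.11  ]
 [ 0.5917 -0.1395  0.11  ]
 [ 0.4523 -0.1424  0.11  ]
 [ 0.4494 -0.0588  0.11  ]] [ 0.52042879 -0.09957373  0.11      ]
rails [[ 0.5893  0.1054  0.105 ]
 [ 0.5953 -0.1403  0.105 ]
 [ 0.4409  0.102   0.105 ]
 [ 0.4476 -0.1437  0.105 ]]
```

```bash
python3 -c "
import cv2
i=cv2.imread('pics/side0.png')[245:440,240:450]
cv2.imwrite('pics/side_crop2.png',cv2.resize(i,None,fx=3,fy=3,interpolation=cv2.INTER_CUBIC))"
```

```text
(no output)
```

View pics/side_crop2.png

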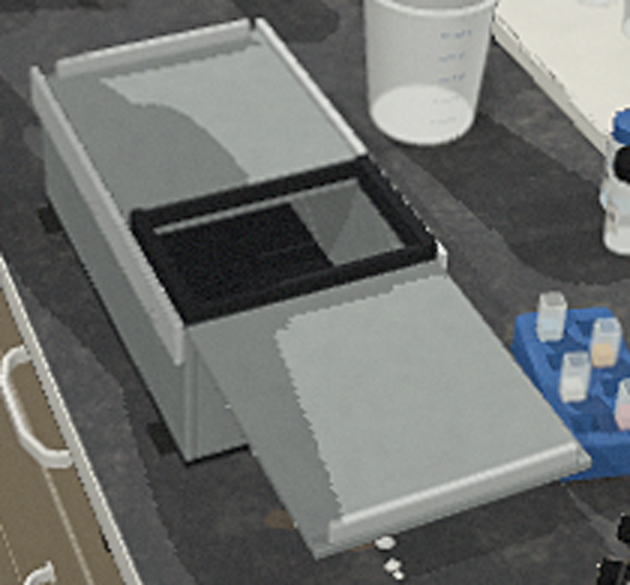

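Results so far:
- **Box:** its rails measure 246 × 148 mm, centred at (0.518, −0.0195) with yaw of about +0.024 rad. Box +y is world +y.
- **Port:** centred at (0.520, −0.0996), which matches q = 0.
- **Next move:** travel above the port with the fingers shut and the jaw axis along box x.

Call:
play_rows(plan=[[-1,0.014,-0.045,0,-0.1],[-1,0.028,-0.09,0,-0.2],[-1,0.042,-0.135,0,-0.3],[-1,0.056,-0.18,0,-0.4],[-1,0.07,-0.225,0,-0.5],[-1,0.084,-0.27,0,-0.6],[-1,0.098,-0.315,0,-0.7],[-1,0.112,-0.36,0,-0.8],[-1,0.126,-0.405,0,-0.9],[-1,0.14,-0.45,0,-1.0]], force=25)

```text
clock: 2.7
tcp_pos: [0.4453, 0.1504, 0.2397]
orientation: [-0.076, 1.569, 0.078]
contact_force: [1.3, 0.0, 0.4]
grip_width: 0.0003
```

Call:
play_rows(plan=[[-1,0.015,-0.049,0,-0.02],[-1,0.03,-0.098,0,-0.04],[-1,0.045,-0.147,0,-0.06],[-1,0.06,-0.196,0,-0.077],[-1,0.075,-0.235,-0.02,-0.077],[-1,0.075,-0.245,-0.05,-0.077],[-1,0.075,-0.245,-0.08,-0.077],[-1,0.075,-0.245,-0.08,-0.077]])

```text
clock: 3.5
tcp_pos: [0.5174, -0.093, 0.1563]
orientation: [-0.019, 1.577, 0.019]
contact_force: [-0.9, 0.2, -0.4]
grip_width: 0.0001
```

Run:
```python
from h import *
from scipy.spatial.transform import Rotation as Ro
o=r.get_obs(); print(o["clock"],np.round(o["tcp_pos"],4),o["contact_force"],np.round(o["joints"],2)); print(np.round(Ro.from_rotvec(o["orientation"]).as_matrix(),3))
p=r.grab_frame("side")
cv2.imwrite("pics/s1.png",cv2.resize(p["pixels"][150:440,200:500],None,fx=2,fy=2,interpolation=cv2.INTER_CUBIC))
print(proj(p,[o["tcp_pos"]])-[200,150])
```

```text
3.5 [ 0.5174 -0.093   0.1563] [-0.88442543  0.15722549 -0.43364255] [-0.37  0.37  0.53  2.01 -0.25  0.83  0.33]
[[-0.007 -0.024  1.   ]
 [-0.     1.     0.024]
 [-1.    -0.    -0.007]]
[[130.1068122  143.19168178]]
```

View pics/s1.png

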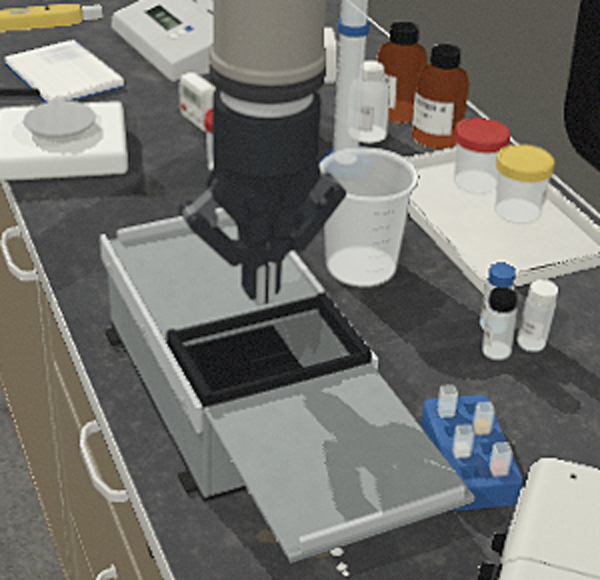

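The fingers are centred over the port, with the tips at crop (264,302) and the jaw axis along box x. I'll dip into the collar, staying above the bottle's height, and push the lid.

Call:
play_rows(plan=[[-1,0,0,-0.02,0],[-1,0,0,-0.04,0],[-1,0,0,-0.053,0],[-1,0,0.01,-0.053,0],[-1,0,0.017,-0.053,0],[-1,0,0.025,-0.053,0],[-1,-0.001,0.034,-0.053,0],[-1,-0.001,0.043,-0.053,0],[-1,-0.001,0.052,-0.053,0],[-1,-0.001,0.06,-0.053,0]])

```text
clock: 4.55
tcp_pos: [0.519, -0.0318, 0.1065]
orientation: [-0.02, 1.571, 0.02]
contact_force: [-0.3, -1.3, 1.6]
grip_width: -0.0001
```

Call:
play_rows(plan=[[-1,0,0.01,0,0],[-1,0,0.02,0,0],[-1,0,0.028,0,0],[-1,0,0.032,0,0],[-1,0,0.032,0,0],[-1,0,0.029,-0.004,0],[-1,0,0.029,-0.008,0],[-1,0,0.029,-0.01,0],[-1,0,0.029,-0.0115,0],[-1,0,0.029,-0.013,0]])

```text
clock: 5.55
tcp_pos: [0.5189, -0.0039, 0.0931]
orientation: [-0.019, 1.571, 0.019]
contact_force: [-0.2, 0.4, 0.5]
grip_width: 0.0004
```

Call:
play_rows(plan=[[-1,0,0,0,0],[-1,0,0,0,0]])

```text
clock: 5.75
tcp_pos: [0.519, -0.0038, 0.0933]
orientation: [-0.02, 1.571, 0.02]
contact_force: [0.5, 0.3, -0.3]
grip_width: -0.0004
```

Call:
play_rows(plan=[[-1,0,0,-0.002,0],[-1,0,0,-0.004,0],[-1,0,0,-0.004,0]])

```text
clock: 6.05
tcp_pos: [0.5188, -0.0038, 0.089]
orientation: [-0.02, 1.571, 0.02]
contact_force: [-0.0, 0.5, -0.4]
grip_width: 0.0002
```

Run:
```python
from h import *
o=r.get_obs(); print(o["clock"],np.round(o["tcp_pos"],4),o["contact_force"])
```

```text
6.05 [ 0.5188 -0.0038  0.089 ] [-0.04391363  0.46224733 -0.43621405]
```

No bottle under y = −0.004. Raising, pushing the lid about 32 mm further and tapping again.

Call:
play_rows(plan=[[-1,0,0,0.01,0],[-1,0,0,0.019,0],[-1,0,0.01,0.019,0],[-1,-0.001,0.02,0.019,0],[-1,-0.001,0.028,0.019,0],[-1,-0.001,0.035,0.019,0],[-1,-0.001,0.032,0.015,0],[-1,-0.001,0.032,0.011,0],[-1,-0.001,0.032,0.007,0],[-1,-0.001,0.032,0.005,0]])

```text
clock: 7.05
tcp_pos: [0.5175, 0.0278, 0.0936]
orientation: [-0.019, 1.572, 0.019]
contact_force: [0.3, 0.5, -0.2]
grip_width: 0.0005
```

Call:
play_rows(plan=[[-1,0,0,-0.0015,0],[-1,0,0,-0.0015,0]])

```text
clock: 7.25
tcp_pos: [0.5178, 0.028, 0.0925]
orientation: [-0.019, 1.571, 0.019]
contact_force: [0.6, -0.7, -0.0]
grip_width: 0.0001
```

Call:
play_rows(plan=[[-1,0,0,0.008,0],[-1,0,0,0.0155,0],[-1,0,0.01,0.0155,0],[-1,-0.001,0.02,0.0155,0],[-1,-0.001,0.027,0.0155,0],[-1,-0.001,0.031,0.0155,0],[-1,-0.001,0.028,0.0115,0],[-1,-0.001,0.028,0.007,0],[-1,-0.001,0.028,0.004,0],[-1,-0.001,0.028,0.0015,0]])

```text
clock: 8.25
tcp_pos: [0.5166, 0.0558, 0.0937]
orientation: [-0.019, 1.572, 0.019]
contact_force: [-0.1, -0.8, -0.4]
grip_width: 0.0003
```

Call:
play_rows(plan=[[-1,0,0,0,0],[-1,0,0,0,0]])

```text
clock: 8.45
tcp_pos: [0.517, 0.056, 0.0942]
orientation: [-0.019, 1.571, 0.019]
contact_force: [0.6, -0.0, 0.4]
grip_width: 0.0001
```

Call:
play_rows(plan=[[-1,0,0,-0.002,0],[-1,0,0,-0.003,0],[-1,0,0,-0.004,0],[-1,0,0,-0.005,0],[-1,0,0,-0.005,0]])

```text
clock: 8.95
tcp_pos: [0.517, 0.0562, 0.0893]
orientation: [-0.02, 1.571, 0.02]
contact_force: [0.5, -0.7, -0.0]
grip_width: -0.0
```

Run:
```python
from h import *
o=r.get_obs(); print(o["clock"],np.round(o["tcp_pos"],4),o["contact_force"])
for n in("top","side"):
    p=r.grab_frame(n); 
    c=(slice(210,330),slice(340,590)) if n=="top" else (slice(150,440),slice(200,500))
    cv2.imwrite(f"pics/{n}2.png",cv2.resize(p["pixels"][c],None,fx=3 if n=="top" else 2,fy=3 if n=="top" else 2,interpolation=cv2.INTER_CUBIC))
```

```text
8.95 [0.517  0.0562 0.0893] [ 0.47190281 -0.69035002 -0.04032349]
```

View pics/top2.png

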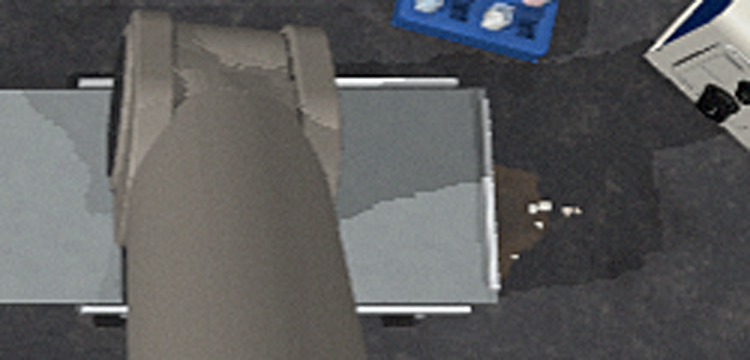

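View pics/side2.png

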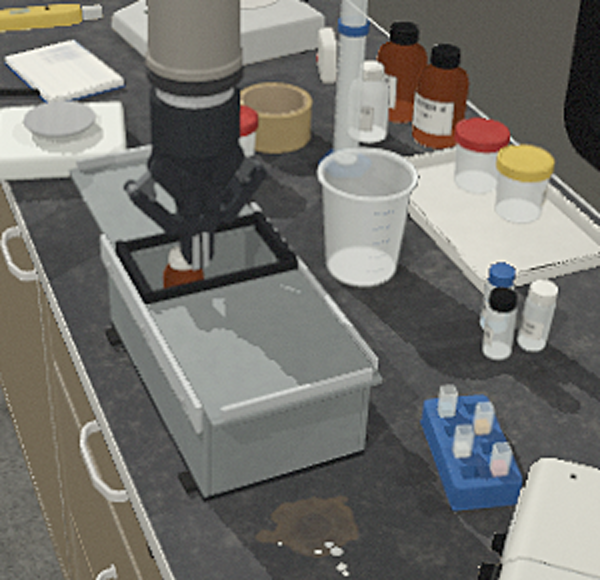

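The side view now shows the bottle inside the port. The white cap is at crop (183,252), in front of the fingers and on the −y side, so my taps missed it. I'll raise clear and locate it.

Call:
play_rows(plan=[[-1,0,0,0.01,0],[-1,0,0,0.03,0],[-1,0,0,0.06,0],[-1,0,0,0.1,0],[-1,0,0.03,0.15,0],[-1,0,0.07,0.17,0],[-1,0,0.12,0.17,0],[-1,0,0.17,0.17,0]])

```text
clock: 9.85
tcp_pos: [0.5174, 0.2262, 0.2618]
orientation: [-0.017, 1.568, 0.021]
contact_force: [1.5, 0.1, -0.9]
grip_width: 0.0
```

Run:
```python
from h import *
o=r.get_obs(); print(o["clock"],np.round(o["tcp_pos"],4),o["contact_force"])
for n in("top","side"):
    p=r.grab_frame(n); 
    c=(slice(210,330),slice(340,590)) if n=="top" else (slice(240,340),slice(230,380))
    f=3 if n=="top" else 5
    cv2.imwrite(f"pics/{n}3.png",cv2.resize(p["pixels"][c],None,fx=f,fy=f,interpolation=cv2.INTER_CUBIC))
    X=depthpts(p,np.ones((480,640),bool))
    s=X[(X[:,0]>.46)&(X[:,0]<.58)&(X[:,1]>-.0)&(X[:,1]<.07)&(X[:,2]<.094)&(X[:,2]>.02)]
    print(n,len(s),np.round(np.percentile(s,[5,50,95],axis=0),3).tolist() if len(s) else 0)
    t=s[s[:,2]>.08]; print(len(t), np.round([t.min(0),t.mean(0),t.max(0)],3).tolist() if len(t) else 0)
    for l in("port","box_floor"):
        for d in r.pinpoint(p,l)[:1]:
            print(l,d["conf"],at_z(p,np.array(d["position"])*[640,480],.109)[0])
```

```text
9.85 [0.5174 0.2262 0.2618] [ 1.53717802  0.09930665 -0.89268482]
top 124 [[0.491, 0.054, 0.052], [0.505, 0.063, 0.072], [0.523, 0.07, 0.092]]
50 [[0.497, 0.059, 0.083], [0.508, 0.066, 0.089], [0.519, 0.07, 0.093]]
box_floor 0.7 [ 0.50739687 -0.00809954  0.109     ]
side 260 [[0.491, 0.053, 0.062], [0.505, 0.06, 0.072], [0.523, 0.069, 0.088]]
87 [[0.489, 0.022, 0.08], [0.512, 0.061, 0.086], [0.58, 0.07, 0.094]]
port 0.87 [0.5148702  0.04076753 0.109     ]
box_floor 0.25 [0.46149779 0.31577156 0.109     ]
```

View pics/top3.png

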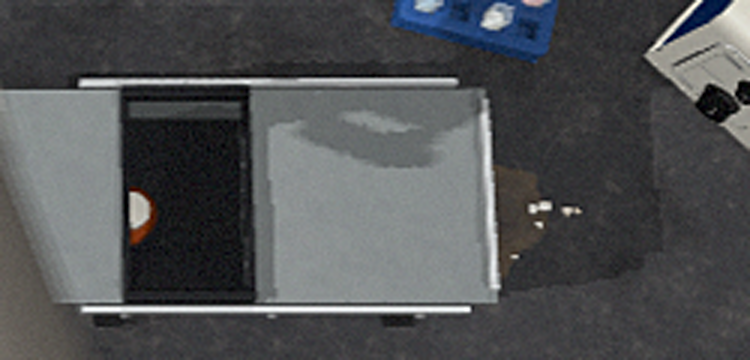

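View pics/side3.png

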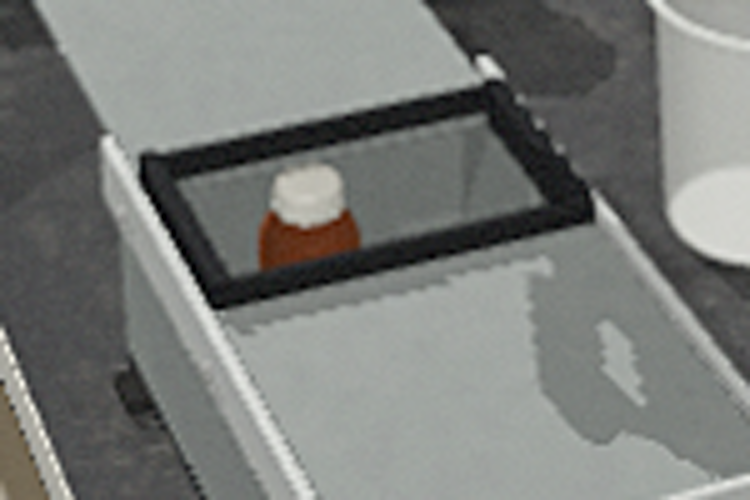

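Run:
```python
from h import *
s=r.grab_frame("side"); t=r.grab_frame("top")
e=np.array([[309,178],[275,178],[343,178],[309,165],[309,193]])/5.+[230,240]
print("side cap top",np.round(at_z(s,e,.088),4))
e=np.array([[151,208],[140,191],[138,228]])/3.+[340,210]
print("top cap edge",np.round(at_z(t,e,.088),4))
c=np.array([[122,88],[249,88],[253,300],[122,300]])/3.+[340,210]
print("collar",np.round(at_z(t,c,.11),4),at_z(t,c,.11).mean(0))
c=np.array([[150,155],[500,85],[593,212],[213,305]])/5.+[230,240]
print("collar side",np.round(at_z(s,c,.11),4),at_z(s,c,.11).mean(0))
```

```text
side cap top [[0.5082 0.0657 0.088 ]
 [0.4968 0.0699 0.088 ]
 [0.5197 0.0615 0.088 ]
 [0.5109 0.0735 0.088 ]
 [0.5052 0.0568 0.088 ]]
top cap edge [[0.5091 0.0569 0.088 ]
 [0.5201 0.0642 0.088 ]
 [0.4958 0.0653 0.088 ]]
collar [[ 0.5844  0.0783  0.11  ]
 [ 0.5864 -0.004   0.11  ]
 [ 0.4498 -0.0058  0.11  ]
 [ 0.4476  0.077   0.11  ]] [0.51703418 0.03638571 0.11      ]
collar side [[ 0.4507  0.068   0.11  ]
 [ 0.5824  0.0676  0.11  ]
 [ 0.5825 -0.0173  0.11  ]
 [ 0.4458 -0.0225  0.11  ]] [0.51533743 0.02395862 0.11      ]
```

The cap centre from both cameras is about (0.508, 0.068), which in the box frame is y ≈ 87 and x ≈ −8 mm, inside the allowed range. The port is at q ≈ 0.136, so I'll push the lid to nearly full travel and then confirm with a tap.

Call:
play_rows(plan=[[-1,0,-0.04,0,0],[-1,0,-0.09,0,0],[-1,0,-0.14,-0.03,0],[-1,0,-0.18,-0.06,0],[-1,0,-0.18,-0.1,0],[-1,0,-0.18,-0.135,0],[-1,0,-0.18,-0.152,0],[-1,0,-0.175,-0.152,0],[-1,0,-0.168,-0.152,0],[-1,0,-0.162,-0.152,0]])

```text
clock: 11.25
tcp_pos: [0.518, 0.0631, 0.1087]
orientation: [-0.019, 1.568, 0.02]
contact_force: [-0.3, -0.5, -0.0]
grip_width: -0.0003
```

Call:
play_rows(plan=[[-1,0,0.005,0,0],[-1,0,0.01,0,0],[-1,0,0.014,0,0],[-1,0,0.016,0,0]])

```text
clock: 11.65
tcp_pos: [0.5173, 0.0792, 0.1077]
orientation: [-0.02, 1.57, 0.02]
contact_force: [0.0, -1.6, 1.0]
grip_width: 0.0
```

Call:
play_rows(plan=[[-1,0,0.001,0,0],[-1,0,0.002,0,0],[-1,0,0.003,0,0]])

```text
clock: 11.95
tcp_pos: [0.517, 0.0813, 0.1073]
orientation: [-0.019, 1.571, 0.019]
contact_force: [-0.2, -1.0, 0.2]
grip_width: 0.0004
```

Call:
play_rows(plan=[[-1,-0.004,-0.004,0,0],[-1,-0.0085,-0.0145,0,0],[-1,-0.0085,-0.0145,-0.003,0],[-1,-0.0085,-0.0145,-0.006,0],[-1,-0.0085,-0.0145,-0.008,0],[-1,-0.0085,-0.0145,-0.01,0],[-1,-0.0085,-0.0145,-0.012,0],[-1,-0.0085,-0.0145,-0.0135,0],[-1,-0.0085,-0.0145,-0.0135,0]])

```text
clock: 12.85
tcp_pos: [0.5083, 0.0671, 0.0936]
orientation: [-0.02, 1.571, 0.02]
contact_force: [0.4, -0.1, 0.5]
grip_width: 0.0
```

Call:
play_rows(plan=[[-1,0,0,-0.001,0],[-1,0,0,-0.002,0]])

```text
clock: 13.05
tcp_pos: [0.5085, 0.0671, 0.0918]
orientation: [-0.02, 1.571, 0.02]
contact_force: [1.4, -0.2, -0.3]
grip_width: -0.0
```

Call:
play_rows(plan=[[-1,0,0,-0.001,0],[-1,0,0,-0.002,0]])

```text
clock: 13.25
tcp_pos: [0.5085, 0.0671, 0.0898]
orientation: [-0.02, 1.571, 0.02]
contact_force: [0.6, -0.3, 2.1]
grip_width: -0.0
```

Run:
```python
from h import *
o=r.get_obs(); print(o["clock"],np.round(o["tcp_pos"],4),o["contact_force"])
p=r.grab_frame("side")
cv2.imwrite("pics/s4.png",cv2.resize(p["pixels"][210:340,230:380],None,fx=4,fy=4,interpolation=cv2.INTER_CUBIC))
```

```text
13.25 [0.5085 0.0671 0.0898] [ 0.5672158  -0.25398565  2.08887795]
```

View pics/s4.png

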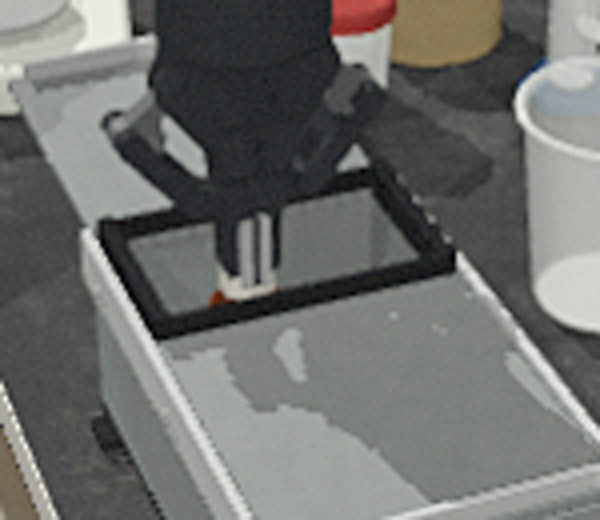

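The tap found the cap: 2.1 N at (0.5085, 0.067). In the picture the fingers rest centred on it at crop (248,285). Next I'll raise, set the jaw to about 56 mm and check the heights.

Call:
play_rows(plan=[[-1,0,0,0.015,0],[-1,0,0,0.04,0],[0.32,0,0,0.05,0],[0.32,0,0,0.05,0],[0.32,0,0,0.05,0],[0.32,0,0,0.05,0]])

```text
clock: 13.9
tcp_pos: [0.5078, 0.067, 0.1389]
orientation: [-0.02, 1.572, 0.019]
contact_force: [0.4, -0.5, 0.1]
grip_width: 0.0562
```

Run:
```python
from h import *
o=r.get_obs(); print(o["clock"],np.round(o["tcp_pos"],4),o["contact_force"],o["grip_width"])
p=r.grab_frame("side")
cv2.imwrite("pics/s5.png",cv2.resize(p["pixels"][190:340,230:380],None,fx=4,fy=4,interpolation=cv2.INTER_CUBIC))
X=depthpts(p,np.ones((480,640),bool))
s=X[(X[:,0]>.485)&(X[:,0]<.53)&(X[:,1]>.045)&(X[:,1]<.085)&(X[:,2]<.2)&(X[:,2]>.075)]
print(np.round(np.sort(s[:,2]),3)[::5])
print((proj(p,[o["tcp_pos"],o["tcp_pos"]-[0,0,.008]])-[230,190])*4)
s=X[(abs(X[:,0]-.508)<.06)&(abs(X[:,1]-.06)<.04)&(X[:,2]>.118)&(X[:,2]<.3)]
print("lowest gripper",np.round(s[np.argsort(s[:,2])[:20]],3).tolist())
```

```text
13.9 [0.5078 0.067  0.1389] [ 0.40086647 -0.47483382  0.09596897] 0.05624568543647543
[0.076 0.078 0.078 0.08  0.08  0.081 0.082 0.083 0.083 0.084 0.085 0.085
 0.085 0.085 0.086 0.086 0.086 0.087 0.087 0.087 0.087 0.087 0.087 0.087
 0.088 0.088 0.089 0.195 0.2  ]
[[243.2765024  245.26815372]
 [243.60065211 260.66194328]]
lowest gripper [[0.475, 0.066, 0.133], [0.535, 0.07, 0.134], [0.535, 0.065, 0.135], [0.541, 0.06, 0.135], [0.536, 0.067, 0.136], [0.474, 0.057, 0.136], [0.534, 0.073, 0.136], [0.535, 0.059, 0.137], [0.535, 0.069, 0.137], [0.536, 0.058, 0.137], [0.478, 0.054, 0.137], [0.538, 0.057, 0.137], [0.474, 0.063, 0.137], [0.475, 0.055, 0.138], [0.535, 0.07, 0.138], [0.535, 0.074, 0.138], [0.474, 0.058, 0.138], [0.54, 0.057, 0.138], [0.537, 0.059, 0.138], [0.535, 0.059, 0.138]]
```

View pics/s5.png

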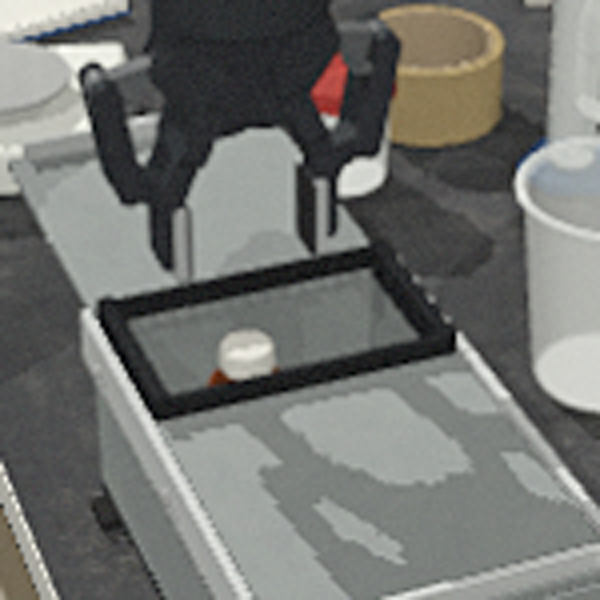

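Run:
```python
from h import *
o=r.get_obs(); T=o["tcp_pos"]
for n in("side","top"):
    p=r.grab_frame(n)
    X=depthpts(p,np.ones((480,640),bool))
    s=X[(abs(X[:,0]-T[0])<.11)&(abs(X[:,1]-T[1])<.06)&(X[:,2]>.118)]-T
    for z in np.arange(-.01,.12,.01):
        q=s[(s[:,2]>z)&(s[:,2]<=z+.01)]
        if len(q)>5: print(n,round(z,3),len(q),np.round(np.percentile(q[:,0],[1,3,97,99])*1000,1),np.round(np.percentile(q[:,1],[2,98])*1000,1))
```

```text
side -0.01 25 [-34.6 -34.6  32.6  33.4] [-13.1   8. ]
side 0.0 80 [-41.1 -40.8  37.7  39.1] [-13.2   7.3]
side 0.01 99 [-41.5 -41.4  41.2  41.4] [-13.3   6.9]
side 0.02 103 [-41.8 -41.1  40.7  41.2] [-12.6   8.1]
side 0.03 94 [-46.2 -43.2  46.9  49.2] [-14.7   5.8]
side 0.04 239 [-59.1 -58.4  56.   58.1] [-16.2   8.8]
side 0.05 225 [-61.1 -60.6  59.1  60.4] [-17.   11.2]
side 0.06 292 [-63.4 -62.4  58.8  61.3] [-19.5  12.8]
side 0.07 278 [-65.1 -64.3  61.5  62.8] [-19.2   8.3]
side 0.08 328 [-66.9 -66.1  62.3  65. ] [-20.9   1.1]
side 0.09 536 [-67.5 -66.3  61.5  63.6] [-20.8   7.1]
side 0.1 209 [-43.5 -41.   37.7  39.6] [-14.8   3. ]
side 0.11 79 [-37.4 -37.3  23.5  34.3] [-36.7   1.1]
```

The linkage spreads to ±59 mm at 40 mm and more above the TCP. That would hit the collar if I gripped the bottle's body, because the front collar wall is only 54 mm from the bottle axis. I'll grip the cap instead (z 74–88 mm, 24 mm across), which keeps the linkage above the collar.

Call:
play_rows(plan=[[0.06,0,0,0,0],[0.06,0,0,-0.015,0],[0.06,0,0,-0.03,0],[0.06,0,0,-0.04,0],[0.06,0,0,-0.048,0],[0.06,0,0,-0.054,0],[0.06,0,0,-0.058,0],[0.06,0,0,-0.061,0],[0.06,0,0,-0.061,0]], force=30)

```text
clock: 14.95
tcp_pos: [0.5084, 0.067, 0.0787]
orientation: [-0.02, 1.571, 0.02]
contact_force: [1.2, 0.1, 0.3]
grip_width: 0.0451
```

Run:
```python
from h import *
o=r.get_obs(); print(o["clock"],np.round(o["tcp_pos"],4),o["contact_force"],o["grip_width"])
p=r.grab_frame("side")
cv2.imwrite("pics/s6.png",cv2.resize(p["pixels"][210:340,230:380],None,fx=5,fy=4.6,interpolation=cv2.INTER_CUBIC))
```

```text
14.95 [0.5084 0.067  0.0787] [1.22711562 0.11124519 0.31130439] 0.04511940762550241
```

View pics/s6.png

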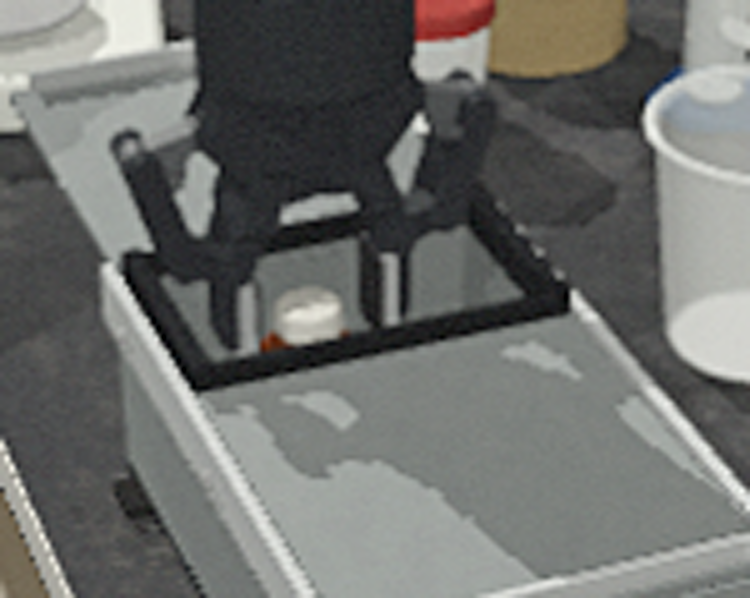

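The pads straddle the cap, with inner faces near columns 258 and 380 and the cap at 308. I'll shift 2 mm in −x, close, then lift a little.

Call:
play_rows(plan=[[0.06,-0.002,0,0,0],[-0.2,-0.002,0,0,0],[-0.35,-0.002,0,0,0],[-1,-0.002,0,0,0],[-1,-0.002,0,0,0],[-1,-0.002,0,0,0],[-1,-0.002,0,0,0]], force=30)

```text
clock: 15.7
tcp_pos: [0.5071, 0.0672, 0.0791]
orientation: [-0.019, 1.57, 0.02]
contact_force: [2.0, 1.1, 2.9]
grip_width: 0.0248
```

Call:
play_rows(plan=[[-1,0,0,0.003,0],[-1,0,0,0.008,0],[-1,0,0,0.014,0],[-1,0,0,0.02,0],[-1,0,0,0.02,0]])

```text
clock: 16.2
tcp_pos: [0.5069, 0.0671, 0.0997]
orientation: [-0.019, 1.569, 0.02]
contact_force: [0.0, 0.5, -1.1]
grip_width: 0.0246
```

Run:
```python
from h import *
o=r.get_obs(); print(o["clock"],np.round(o["tcp_pos"],4),o["contact_force"],o["grip_width"])
p=r.grab_frame("side")
cv2.imwrite("pics/s7.png",cv2.resize(p["pixels"][210:340,230:380],None,fx=5,fy=4.6,interpolation=cv2.INTER_CUBIC))
```

```text
16.2 [0.5069 0.0671 0.0997] [ 0.0201024   0.54483032 -1.13986679] 0.024649365199678537
```

View pics/s7.png

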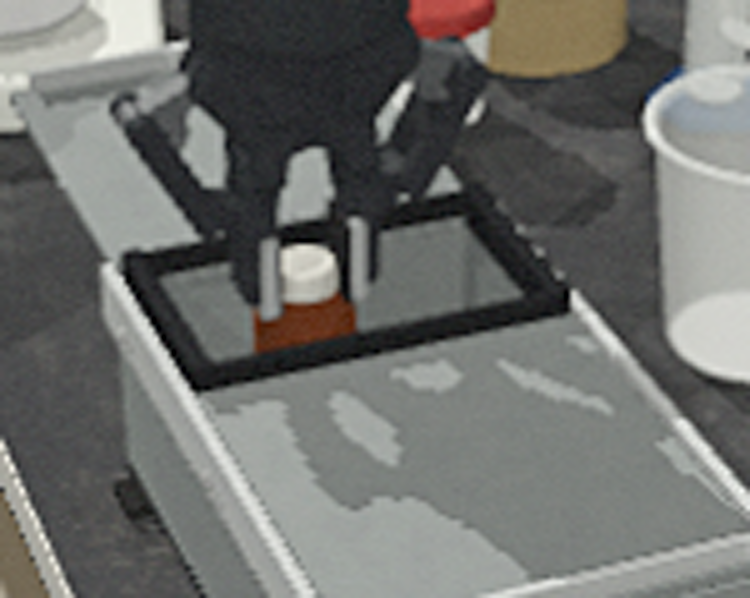

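The bottle is held by its cap, with the brown body visible at crop (305,325) and a grip width of 24.7 mm. Lifting straight up, then heading to the pan.

Call:
play_rows(plan=[[-1,0,0,0.015,0],[-1,0,0,0.035,0],[-1,0,0,0.06,0],[-1,0,0,0.085,0],[-1,0,0,0.11,0],[-1,0,0,0.125,0],[-1,0,0,0.13,0],[-1,0,0,0.13,0]])

```text
clock: 17.05
tcp_pos: [0.5065, 0.0672, 0.2289]
orientation: [-0.019, 1.57, 0.02]
contact_force: [-0.6, -0.5, -1.4]
grip_width: 0.0245
```

Run:
```python
from h import *
o=r.get_obs(); print(o["clock"],np.round(o["tcp_pos"],4),o["contact_force"],o["grip_width"])
p=r.grab_frame("side")
cv2.imwrite("pics/s8.png",cv2.resize(p["pixels"][130:340,200:420],None,fx=3,fy=2.8,interpolation=cv2.INTER_CUBIC))
t=r.grab_frame("top")
for n,q in(("side",p),("top",t)):
    for d in r.pinpoint(q,"pan_top")[:2]: print(n,d["conf"],at_z(q,np.array(d["position"])*[640,480],.049)[0])
    m=r.outline_of(q,"pan_top")[0]["mask"].astype(np.uint8)
    cn=max(cv2.findContours(m,cv2.RETR_EXTERNAL,cv2.CHAIN_APPROX_NONE)[0],key=len).reshape(-1,2).astype(float)
    w=at_z(q,cn,.049)[:,:2].astype(np.float32); print(cv2.minEnclosingCircle(w),cv2.fitEllipse(w))
```

```text
17.05 [0.5065 0.0672 0.2289] [-0.62726787 -0.54363873 -1.42417108] 0.0245157213176798
side 0.92 [0.47602234 0.43125001 0.049     ]
((0.4785495400428772, 0.42300722002983093), 0.04254911467432976) ((0.4777735471725464, 0.4230484068393707), (0.07685497403144836, 0.08083626627922058), 168.17649841308594)
top 0.96 [0.47448972 0.43423095 0.049     ]
((0.47839677333831787, 0.43545544147491455), 0.042068302631378174) ((0.47879359126091003, 0.4353063702583313), (0.07990146428346634, 0.08188081532716751), 152.61721801757812)
```

View pics/s8.png

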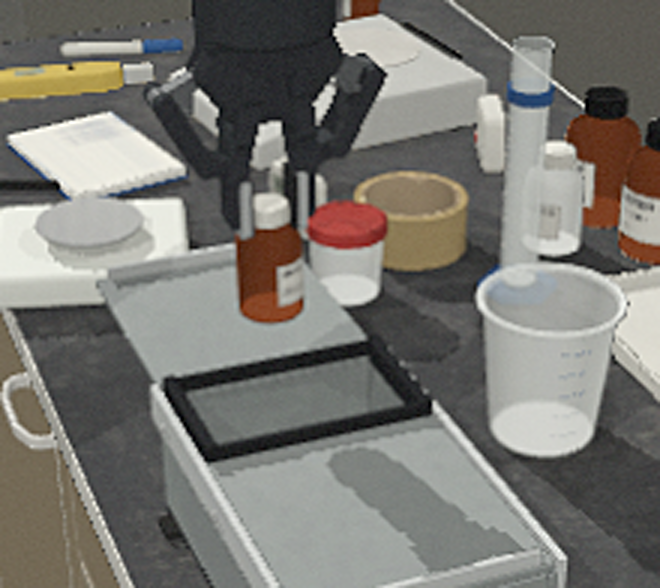

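Call:
play_rows(plan=[[-1,-0.002,0.02,0,0],[-1,-0.006,0.06,0,0],[-1,-0.01,0.105,0,0],[-1,-0.014,0.15,0,0],[-1,-0.018,0.195,0,0],[-1,-0.022,0.24,0,0],[-1,-0.025,0.285,0,0],[-1,-0.028,0.325,0,0],[-1,-0.029,0.35,0,0],[-1,-0.029,0.365,0,0]])

```text
clock: 18.35
tcp_pos: [0.4762, 0.4348, 0.2277]
orientation: [-0.023, 1.572, 0.022]
contact_force: [0.5, 0.6, -2.4]
grip_width: 0.0241
```

Call:
play_rows(plan=[[-1,0,0,0,0],[-1,0,0,-0.02,0],[-1,0,0,-0.045,0],[-1,0,0,-0.065,0],[-1,0,0,-0.08,0],[-1,0,0,-0.09,0],[-1,0,0,-0.095,0],[-1,0,0,-0.095,0]])

```text
clock: 19.15
tcp_pos: [0.4776, 0.4316, 0.1336]
orientation: [-0.02, 1.571, 0.019]
contact_force: [-0.8, 0.4, -1.2]
grip_width: 0.0246
```

Run:
```python
from h import *
o=r.get_obs(); print(o["clock"],np.round(o["tcp_pos"],4),o["contact_force"],o["grip_width"])
p=r.grab_frame("side")
cv2.imwrite("pics/s9.png",cv2.resize(p["pixels"][110:270,170:370],None,fx=3.8,fy=3.7,interpolation=cv2.INTER_CUBIC))
t=r.grab_frame("top")
cv2.imwrite("pics/t9.png",cv2.resize(t["pixels"][160:360,130:330],None,fx=3,fy=3,interpolation=cv2.INTER_CUBIC))
```

```text
19.15 [0.4776 0.4316 0.1336] [-0.83511774  0.40184611 -1.20949445] 0.024588483732335093
```

View pics/s9.png

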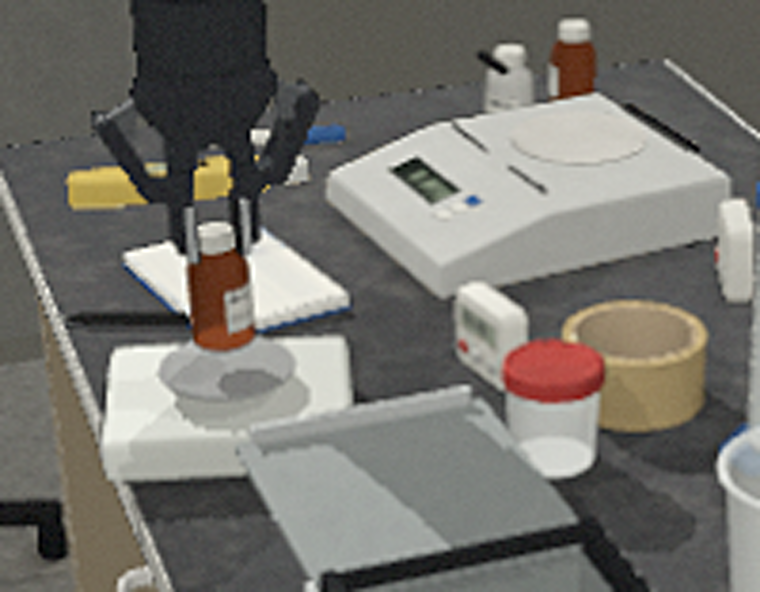

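View pics/t9.png

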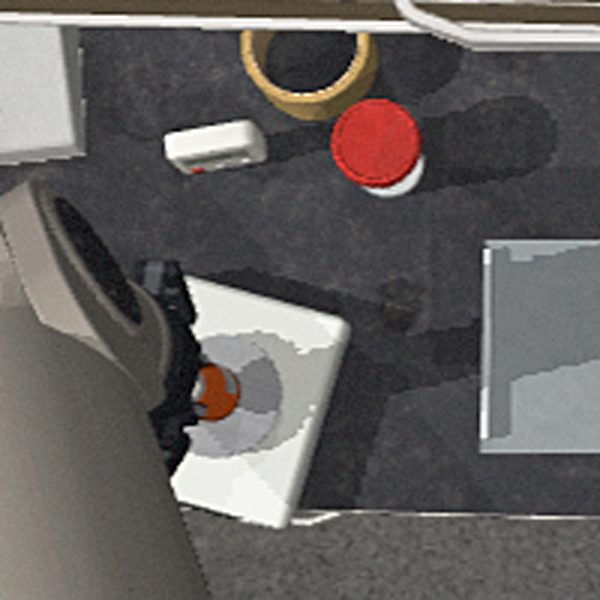

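The bottle hangs upright over the pan, about 18 mm up by my figures. Lowering slowly.

Call:
play_rows(plan=[[-1,0,0,-0.005,0],[-1,0,0,-0.01,0],[-1,0,0,-0.013,0],[-1,0,0,-0.015,0],[-1,0,0,-0.016,0],[-1,0,0,-0.017,0],[-1,0,0,-0.018,0],[-1,0,0,-0.019,0]])

```text
clock: 20.05
tcp_pos: [0.4776, 0.4321, 0.1149]
orientation: [-0.019, 1.57, 0.02]
contact_force: [0.3, 0.0, -0.5]
grip_width: 0.0247
```

Call:
play_rows(plan=[[-1,0,0,-0.001,0],[-1,0,0,-0.002,0],[-1,0,0,-0.003,0]])

```text
clock: 20.35
tcp_pos: [0.4776, 0.4321, 0.1118]
orientation: [-0.019, 1.571, 0.02]
contact_force: [0.2, 0.2, -0.7]
grip_width: 0.0239
```

Call:
play_rows(plan=[[-1,0,0,-0.001,0],[-1,0,0,-0.002,0]])

```text
clock: 20.55
tcp_pos: [0.4776, 0.432, 0.1098]
orientation: [-0.02, 1.571, 0.02]
contact_force: [-0.2, 0.0, -0.4]
grip_width: 0.0241
```

Call:
play_rows(plan=[[-1,0,0,-0.001,0],[-1,0,0,-0.001,0]])

```text
clock: 20.75
tcp_pos: [0.4775, 0.432, 0.1087]
orientation: [-0.02, 1.571, 0.02]
contact_force: [-0.2, -0.3, 0.7]
grip_width: 0.0244
```

Call:
play_rows(plan=[[-1,0,0,-0.001,0],[-1,0,0,-0.001,0]])

```text
clock: 20.95
tcp_pos: [0.4776, 0.432, 0.1079]
orientation: [-0.019, 1.571, 0.02]
contact_force: [-0.2, -0.3, 0.9]
grip_width: 0.0241
```

Run:
```python
from h import *
o=r.get_obs(); print(o["clock"],np.round(o["tcp_pos"],4),o["contact_force"],o["grip_width"])
p=r.grab_frame("side")
cv2.imwrite("pics/s10.png",cv2.resize(p["pixels"][150:250,190:310],None,fx=6,fy=5.8,interpolation=cv2.INTER_CUBIC))
```

```text
20.95 [0.4776 0.432  0.1079] [-0.17115011 -0.34478686  0.88209987] 0.02412213364698668
```

View pics/s10.png

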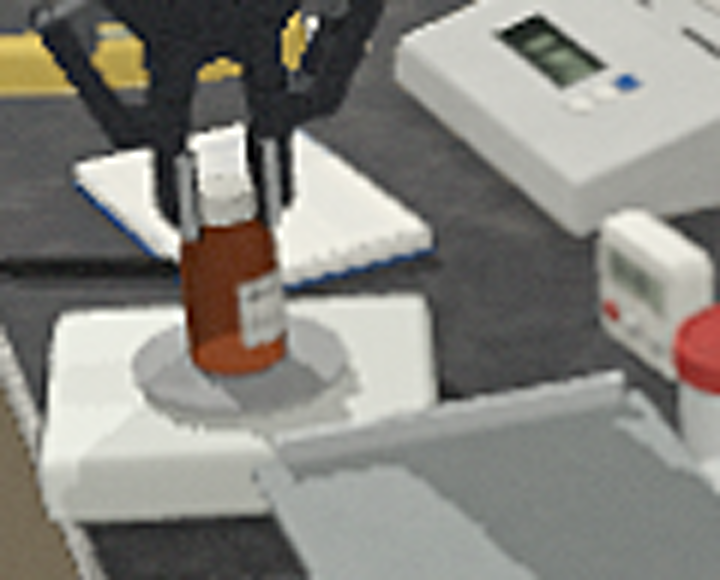

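The pan carries the load: it is visibly down and the force has swung from about −1.3 N to +0.9 N. Releasing slowly, then retreating upward.

Call:
play_rows(plan=[[-0.4,0,0,0,0],[-0.3,0,0,0,0],[-0.2,0,0,0,0],[-0.1,0,0,0,0],[0.06,0,0,0,0],[0.06,0,0,0,0],[0.06,0,0,0.005,0],[0.06,0,0,0.015,0],[0.06,0,0,0.03,0],[0.06,0,0,0.05,0]])

```text
clock: 22.0
tcp_pos: [0.4774, 0.4319, 0.159]
orientation: [-0.02, 1.571, 0.019]
contact_force: [-0.7, 0.8, 0.1]
grip_width: 0.0454
```

Call:
play_rows(plan=[[0.06,0,0,0.02,0],[0.06,0,0,0.05,0],[0.06,0,0,0.08,0],[0.06,0,-0.03,0.1,0],[0.06,0,-0.07,0.1,0],[0.06,0,-0.12,0.1,0],[0.06,0,-0.17,0.1,0],[0.06,0,-0.2,0.1,0],[0.06,0,-0.2,0.1,0]])

```text
clock: 22.9
tcp_pos: [0.4784, 0.2264, 0.2596]
orientation: [-0.013, 1.57, 0.014]
contact_force: [0.3, 0.2, 0.9]
grip_width: 0.0452
```

Run:
```python
from h import *
o=r.get_obs(); print(o["clock"],np.round(o["tcp_pos"],4),o["contact_force"],o["grip_width"])
p=r.grab_frame("side"); t=r.grab_frame("top")
cv2.imwrite("pics/s11.png",cv2.resize(p["pixels"][130:300,180:420],None,fx=3,fy=3,interpolation=cv2.INTER_CUBIC))
cv2.imwrite("pics/t11.png",cv2.resize(t["pixels"][160:340,130:400],None,fx=2.9,fy=2.9,interpolation=cv2.INTER_CUBIC))
for n,q in(("top",t),("side",p)):
    for l in("sample_cup","timer_box","measuring_cup"):
        for d in r.pinpoint(q,l)[:1]: print(n,l,d["conf"],np.round(at_z(q,np.array(d["position"])*[640,480],0)[0],3))
    X=depthpts(q,np.ones((480,640),bool)); s=X[(abs(X[:,0]-.478)<.04)&(abs(X[:,1]-.432)<.04)]
    c=s[(s[:,2]>.105)&(s[:,2]<.135)]; print(n,"cap",len(c),np.round(c.mean(0),3),np.round(c.max(0),3))
    pn=s[(s[:,2]<.055)&(s[:,2]>.036)&(np.hypot(s[:,0]-.478,s[:,1]-.432)<.038)]; print("pan z",np.median(pn[:,2]))
```

```text
22.9 [0.4784 0.2264 0.2596] [0.30774762 0.18861882 0.86446812] 0.04524774251688519
top sample_cup 0.78 [0.656 0.333 0.   ]
top timer_box 0.74 [0.657 0.457 0.   ]
top measuring_cup 0.65 [0.702 0.103 0.   ]
top cap 137 [0.478 0.433 0.116] [0.489 0.445 0.123]
pan z 0.04237279942285916
side sample_cup 0.63 [0.653 0.322 0.   ]
side timer_box 0.9 [0.653 0.454 0.   ]
side measuring_cup 0.57 [0.712 0.098 0.   ]
side cap 73 [0.476 0.425 0.112] [0.489 0.441 0.117]
pan z 0.03924388156230392
```

View pics/s11.png

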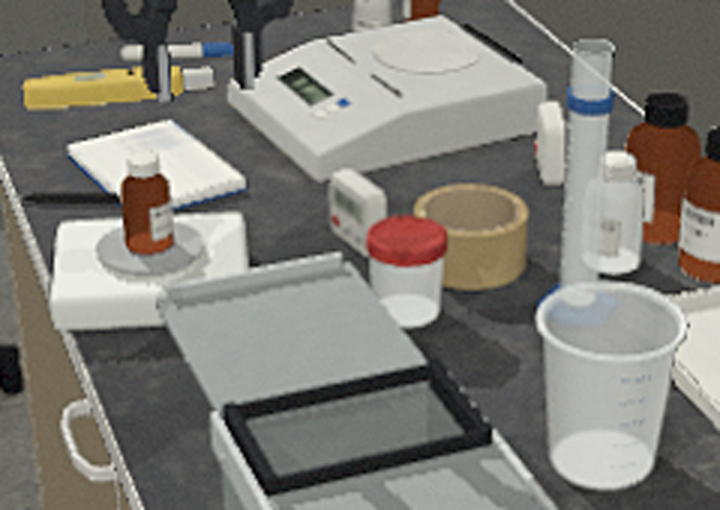

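View pics/t11.png

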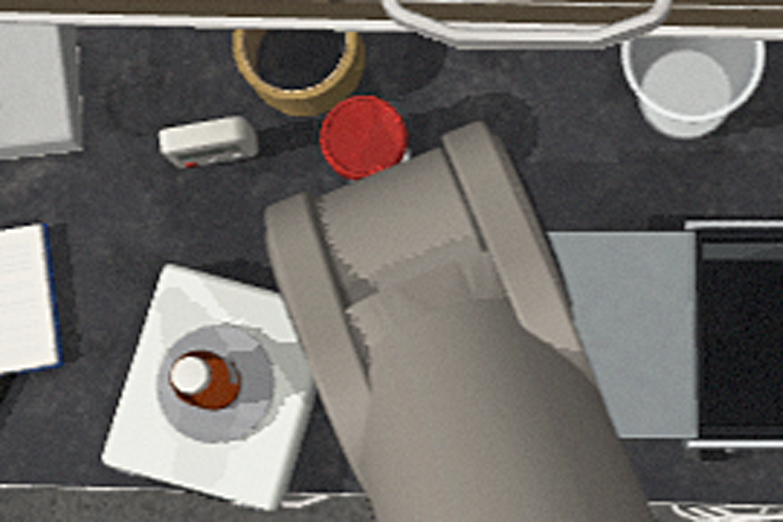

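The bottle stands upright near the middle of the pan, at top crop (207,378) and side crop (147,205). The pan is down about 7 mm, the robot touches nothing, and the bystanders haven't moved. Handing in.

```bash
python3 -c "
from bench import r
print(r.hand_in())"
```

```text
the job is handed in; nothing more can be done
None
```

The bottle is standing upright near the centre of the scale pan, and I handed the job in at about 23 s on the clock. `hand_in` gives no verdict, so the result below rests on my own checks.

**What I did**
- I went in through the port with the fingers shut, pushed the lid along to about q = 0.158, and tapped for the bottle.
- The first three taps missed. After the third, the side camera showed the bottle's cap through the port. A final tap at 2.1 N confirmed it at about (0.508, 0.067).
- I gripped the bottle by its cap, because the gripper's linkage would have hit the port collar on a body grip. I lifted it straight out, lowered it slowly onto the pan, released it and moved the arm clear.

**Last checks**
- **Pan:** down about 7 mm from the top camera (49 to about 42 mm), which fits the bottle's full weight.
- **Bystanders:** the cup, timer and measuring cup are within measurement error of where they started.
- **Forces:** the readings I took at the end of each move stayed under about 5 N; peaks within moves were not logged.

**Disagreements**
- **Pan position:** the two cameras differed by about 10 mm along y. I relied mostly on the top camera.
- **Tap height:** the cap was felt 3–5 mm lower than the stated fingertip length implied. This probably explains some of the missed taps.

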